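# Open the tight red-lidded jar in the jar stand

## Task

Open the jar with the red lid: first stand it, lid still tight, fully home in the empty square well of the wooden jar stand, which braces it against turning. Then twist its tight lid anticlockwise only until the thread lets go, not round and round, and finish while still holding the lid in the gripper, level and just above the open mouth of the jar, which stays fully home in its well. Leave everything else on the counter and in the stand alone.

Things in the scene. Friction and masses are not known exactly. Their poses are not given: they have to be found in the camera images.
- jar: Amber glass jar: 56 x 56 mm square body, flat sides to 72 mm, round shoulder (26 to 18 mm radius) to 78 mm, threaded neck; 98 mm high with lid, 0.3 kg +-25%. Loose on the counter at one of three places; standing free it spins with its lid. Origin: centre of underside, z up, x and y square to the sides. Grip the body across two sides about 56 mm up.
- lid: Red ribbed round twist-off lid, 52 mm across, 18 mm high, 40 g. Origin: centre of lower edge, z up; tight, it is 80 mm above the jar's underside, axes parallel to the jar's. Three lugs run under thread ridges, a springy seal presses up with 36 N: up to 0.6 N m to turn, grip firmly (25 N or more). Grip the rim at any yaw, fingertips at most 4 mm below the lower edge to clear the shoulder.
- lid_dot (a point): White dot on top of the red lid, 19 mm from its axis along the lid's x; over the jar's x axis when tight, moving to the jar's y as it unscrews (anticlockwise from above, rising 2.6 mm per rad). Free to lift off after about 0.95 rad (pulled earlier, the whole jar lifts); beyond 1.8 rad the lugs meet the next ridges. One turn of 1.3 to 1.5 rad opens it.
- mouth (a point): Centre of the jar's mouth at the top of its rubber seal, 94 mm above the jar's underside; it moves with the jar. The tight lid's lower edge is 14 mm below it.
- stand: Jar stand: pale wooden block screwed to the counter, 88 x 330 x 38 mm high, with three 60 x 60 mm square wells in a row, 105 mm apart, 28 mm deep (floors 10 mm above the counter), mouths chamfered 3 mm. Origin: centre of the underside; the row runs along its y axis, and the wells are square to its x and y axes. The well at its +y end (nearest the red-lidded jar) is empty.
- well (a point): Centre of the floor of the empty well, 10 mm above the counter, 105 mm from the stand's centre along its +y axis. The 56 mm jar goes in with 2 mm play on each side, any of four ways round.
- green_jar: Bystander: clear glass jar of the same form and size with a green lid, standing in the middle well of the stand. Origin: centre of its underside.
- black_jar: Bystander: clear glass jar of the same form and size with a black lid, standing in the -y end well of the stand. Origin: centre of its underside.
- mill: Bystander: round pepper mill, 52 mm in diameter, 140 mm high, brown glass with an orange band and a black top. Origin: centre of its underside.
- shaker: Bystander: waisted glass salt shaker with a black cap, 48 mm in diameter, 100 mm high. Origin: centre of its underside.
- bowl: Bystander: white bowl, 116 mm across, 50 mm high. Origin: centre of its underside.
- matchbox: Bystander: blue matchbox, 36 x 53 x 14 mm, lying flat. Origin: centre of its underside.

How it is judged:
On the way, in this order (a step that is already met when the one before it is completed fails the run):
1. the red-lidded jar stands fully home in the empty well (within 3 mm of its floor, upright) with its lid still tight (horizontal distance between jar and well below 0.005 m and z of jar in the frame of well below 0.003 m and angle between jar's own z axis and vertical below 0.06 rad and z of lid in the frame of mouth below -0.0115 m and y of lid_dot in the frame of jar below 0.006 m), for 0.2 s.
2. the lid has been twisted anticlockwise until its thread is free, the jar still home in the well (y of lid_dot in the frame of jar above 0.0145 m and z of lid in the frame of mouth below -0.004 m and z of jar in the frame of well below 0.004 m and horizontal distance between jar and well below 0.005 m).
At the end, for the whole second after the job is handed in: The fingers hold the red lid still and level (within 0.2 rad), its lower edge 2 to 40 mm above the jar's mouth and within 15 mm of its axis, not touching the jar; the jar stands upright and fully home (within 3 mm of the floor) in the well that was empty (z of lid in the frame of mouth between 0.002 and 0.04 m and horizontal distance between lid and mouth below 0.015 m and angle between lid's own z axis and vertical below 0.2 rad and contact force between the fingers and lid above 2 N and contact force between lid and jar below 0.2 N and linear speed of lid below 0.03 m/s and horizontal distance between jar and well below 0.005 m and z of jar in the frame of well below 0.003 m and angle between jar's own z axis and vertical below 0.06 rad); the arm keeps its last pose, push and grip.
It fails at once if the jar is tipped over (beyond 0.5 rad) (angle between jar's own z axis and vertical above 0.5 rad).
It fails at once if the lid is turned on and on (beyond about 145 degrees) (x of lid_dot in the frame of jar below -0.0155 m).
It fails at once if a bystander is moved more than 30 mm or the mill, the shaker or another jar is knocked over (distance of any of green_jar, black_jar, mill, shaker, bowl, matchbox from where it was at the start of the episode above 0.03 m or angle between any of mill, shaker, green_jar, black_jar's own z axis and vertical above 0.4 rad).
It also fails if it takes over 51 s, if anything falls off the work surface, if the arm or the gripper's body presses on something with over 40 N, if the wrist force passes 120 N, or if a joint passes its speed limit or range.

## Robot

A 6-joint arm with a two-finger parallel gripper is mounted at the origin on the work surface. World frame = base frame: x ahead of the robot, y to its left, z up, the work surface at z = 0. Lengths are in m, angles in rad, forces in N, time in s.
With the tool pointing down it reaches from about 0.35 to 0.975 m from the base axis. Payload 4.9 kg.
Tool frame: the origin (TCP) lies midway between the tips of the shut fingers; the grasp point (between the pads) lies 19 mm behind it; z points along the fingers, y is the line along which they close (so a half turn about z gives the same grasp; the last joint's range is limited). The gripper opens to 85 mm and grips with 20 to 120 N. Pads are 22 mm wide; open, the fingers measure 114 mm over their backs; the gripper's body (76 mm by 85 mm) begins 54 mm behind the grasp point. The pads swing forward as they close: fully open they stand 13 mm farther back than shut.
Start: joints at [1.092, 0.053, 1.613, -0, 1.476, -0.119], TCP at [0.22, 0.585, 0.231] pointing down, gripper open.
Joint ranges: [-3.01, 3.01], [-1.01, 2.22], [0.06, 2.58], [-1.02, 4.17], [0.09, 2.62], [-3.14, 3.14]. Speed limits (rad/s): [2.57, 2.57, 3.14, 3.14, 3.14, 3.14].

## Interface

Orientations are given as a rotation vector (axis times angle).
In Python, from cell import arm gives the robot as it stands. Calls block until the motion is done:
- arm.reach(position, orientation): joint-space move of the TCP to a pose.
- arm.servo_line(position, rotation=None, vel=0.15): straight line of the TCP; rotation=None keeps the orientation; vel is the mean speed in m/s.
- arm.movej(angles): joint-space move.
- arm.set_gripper(opening, effort=None): finger opening in m; effort is the grip in N (None keeps the last); returns when the fingers have stopped.
- arm.wait(seconds).
- arm.inverse_kinematics(position, orientation): joint angles nearest the present ones, or None.
- arm.capture(name): name is "scene" or "side" or "wrist"; returns the picture (384x512x3 uint8, blue, green, red); there is no depth.
- arm.get_calibration(name): a dict with "fov_y" (degrees; the focal length in pixels is half the picture's height over the tangent of half this angle, whatever the lens; pixels are square), "cx", "cy" (the principal point, pixels), "k1" (the pictures are not rectified: a ray, as slopes to the right and down, at radius r is drawn at 1 + k1 r^2 times it, then the intrinsics apply), "world_from_camera" (4x4, takes a point from camera to world coordinates); the wrist camera has in their place "hand_eye" (4x4, takes a point from camera to tool coordinates, whose origin is the TCP and whose axes are the flange's). Camera axes: x right, y down, z forward; pixel columns grow to the right and rows downward; lengths in m; the calibration is good to about 2 mm. A picture is of the moment at which its call begins: read the wrist's pose just before it. get_calibration takes no time and is no camera call.
A pose or a line that the arm cannot do raises arm.Unreachable and nothing moves.
- arm.close_job(): hands the job in; it is judged then, once.
Trained networks look in the newest picture that a camera, given by its name, has taken for a name from the list of things; names that differ only in an ending like _2 or _b are one class to them, and where a whole thing is asked for, a point or a joint stands for the part that bears it (a point fixed in the world has none). Each returns a list of dicts, best first, with "p" (0 to 1); they miss things now and then, are a little off and sometimes report something else, mostly with a low value. They report only what shows in the picture. A call takes as long as a camera call.
- arm.cut_out(camera, name): "mask" (384x512 bool, what is visible of it) and "extent" ([left, top, width, height] in pixels, round what is visible of it).
Readings, each from a call of its own:
- arm.current_time_s(): time.
- arm.current_joint_pos(): joint angles.
- arm.current_joint_vel(): joint speeds.
- arm.current_joint_torque(): joint torques, N m.
- arm.current_ee_pos(): TCP position.
- arm.current_eef_rot(): TCP orientation.
- arm.current_force(): force on the tool from outside, world axes, zero at the start.
- arm.current_wrist_torque(): the same for the moment, N m.
- arm.current_opening(): finger opening in m.
- arm.current_grip_force(): force on a finger pad.
Only numpy, scipy, OpenCV 4.12 (cv2) and the standard library are available. Lean on these libraries where they do the work, as an engineer would, in place of code of your own. Each camera call takes 0.05 s, during which the arm holds its last target. There are 200 camera calls.

## Working session

There is one attempt and no reset: what is moved stays moved. The work goes in short steps, each a Python script; the robot and the scene stay as the last script left them, time stands still between calls to the robot, and variables do not carry over. Pictures are saved under pics/ and viewed, at most 10 in all, crops included, and the job is handed in when it is done.

```bash
mkdir -p pics; ls
python3 - <<'E'
from cell import arm
import cv2,numpy as np
for n in("scene","side","wrist"):
    im=arm.capture(n); cv2.imwrite(f"pics/{n}0.png",im)
    c=arm.get_calibration(n); print(n,{k:np.round(v,4).tolist() for k,v in c.items()})
    for t in("jar","lid","lid_dot","stand","green_jar","mill","shaker","bowl","matchbox"):
        for d in arm.cut_out(n,t)[:2]: print(t,round(d["p"],2),d["extent"])
print(arm.current_time_s(),arm.current_ee_pos(),arm.current_eef_rot())
E
```

```text
pics
scene {'fov_y': 43.6598, 'cx': 253.5608, 'cy': 182.3649, 'k1': -0.0366, 'world_from_camera': [[-0.6766, 0.5962, -0.4322, 1.0422], [0.7361, 0.562, -0.3772, 0.4518], [0.018, -0.5733, -0.8191, 0.9481], [0.0, 0.0, 0.0, 1.0]]}
jar 0.56 [284.8, 212.3, 34.9, 37.6]
lid 0.65 [287.5, 202.7, 31.2, 26.7]
lid_dot 0.95 [289.7, 203.1, 29.1, 25.0]
lid_dot 0.73 [155.4, 88.7, 96.5, 99.1]
stand 0.66 [159.4, 88.9, 84.1, 99.4]
green_jar 0.78 [184.0, 100.2, 32.2, 37.8]
mill 0.57 [326.9, 157.0, 32.6, 52.6]
shaker 0.85 [385.9, 218.4, 30.4, 38.4]
shaker 0.25 [321.7, 261.4, 24.2, 30.3]
bowl 0.64 [191.1, 219.3, 54.2, 49.6]
bowl 0.63 [288.7, 202.7, 29.5, 24.7]
matchbox 0.76 [321.2, 258.5, 27.1, 31.7]
matchbox 0.6 [185.2, 101.6, 31.3, 36.4]
side {'fov_y': 49.6013, 'cx': 253.2209, 'cy': 187.6077, 'k1': -0.0993, 'world_from_camera': [[0.9498, -0.2327, 0.2093, 0.3787], [-0.3129, -0.717, 0.6229, -0.5198], [0.0051, -0.6571, -0.7538, 0.805], [0.0, 0.0, 0.0, 1.0]]}
jar 0.87 [227.9, 156.5, 23.1, 34.2]
jar 0.63 [229.1, 142.8, 21.1, 24.9]
lid 0.56 [230.5, 143.2, 19.8, 26.5]
lid_dot 0.53 [229.0, 146.0, 23.8, 20.6]
stand 0.81 [244.0, 235.7, 57.7, 148.3]
stand 0.27 [166.3, 144.6, 35.5, 54.9]
green_jar 0.84 [251.3, 282.7, 31.6, 40.7]
mill 0.57 [170.8, 146.8, 27.8, 53.1]
shaker 0.59 [169.1, 113.3, 24.8, 32.8]
bowl 0.92 [290.7, 164.3, 44.7, 41.2]
matchbox 0.63 [233.8, 138.4, 13.8, 11.8]
wrist {'fov_y': 58.173, 'cx': 257.0613, 'cy': 186.934, 'k1': -0.0241, 'hand_eye': [[0.0004, -0.9654, -0.2609, 0.0677], [1.0, 0.0003, 0.0005, 0.0006], [-0.0004, -0.2609, 0.9654, -0.1431], [0.0, 0.0, 0.0, 1.0]]}
1.5 [0.22004921 0.58496926 0.23131508] [-5.62162529e-01 -3.09088501e+00 -9.18921073e-06]
```

Run:
```python
import cv2
a=cv2.imread("pics/scene0.png")[70:310,130:430];b=cv2.imread("pics/side0.png")[100:384,140:360]
cv2.imwrite("pics/sceneC.png",cv2.resize(a,(750,600),interpolation=cv2.INTER_CUBIC))
cv2.imwrite("pics/sideC.png",cv2.resize(b,(440,568),interpolation=cv2.INTER_CUBIC))
```

```text
(no output)
```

View pics/sceneC.png

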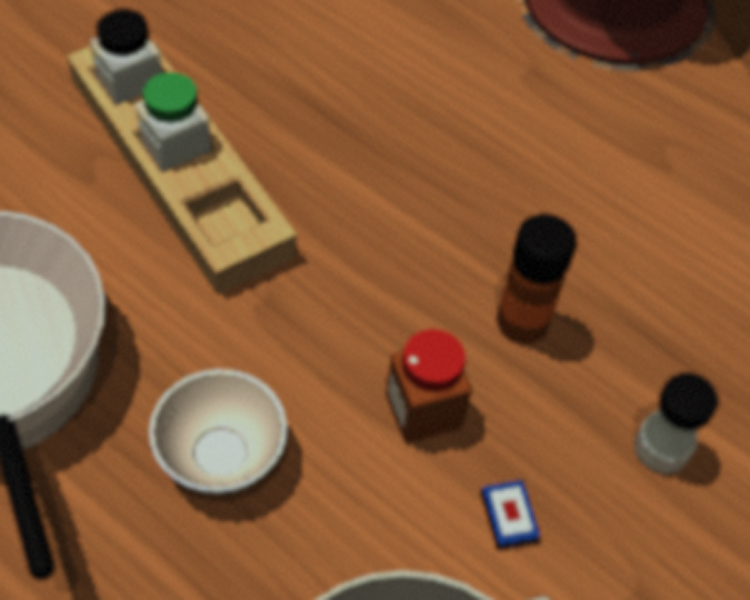

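View pics/sideC.png

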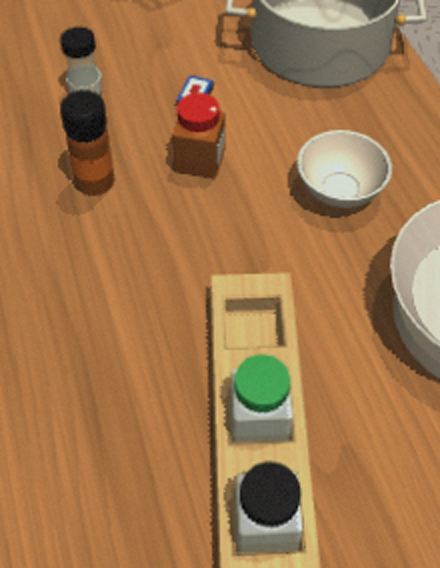

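```bash
cat > h.py <<'E'
import cv2,numpy as np
from scipy.spatial.transform import Rotation as R
from scipy.optimize import least_squares
def K(c):
    f=192/np.tan(np.radians(c["fov_y"]/2)); return np.array([[f,0,c["cx"]],[0,f,c["cy"]],[0,0,1.]]),np.array([c["k1"],0,0,0,0])
def pose(arm): # wrist world_from_camera
    T=np.eye(4);T[:3,:3]=R.from_rotvec(arm.current_eef_rot()).as_matrix();T[:3,3]=arm.current_ee_pos()
    return T@np.array(arm.get_calibration("wrist")["hand_eye"])
def proj(P,c,W):
    k,d=K(c);M=np.linalg.inv(W);return cv2.projectPoints(np.atleast_2d(P).astype(float),cv2.Rodrigues(M[:3,:3])[0],M[:3,3],k,d)[0][:,0]
def tri(obs): # list of (uv,calib,W)
    return least_squares(lambda X:np.concatenate([(proj(X,c,W)[0]-uv) for uv,c,W in obs]),[.4,.3,.1])
def hit(uv,c,W,z):
    k,d=K(c);s=cv2.undistortPoints(np.array([[uv]],float),k,d)[0,0];r=W[:3,:3]@np.array([s[0],s[1],1]);o=W[:3,3];return o+r*(z-o[2])/r[2]
def red(im):
    h=cv2.cvtColor(im,cv2.COLOR_BGR2HSV);m=(((h[...,0]<6)|(h[...,0]>174))&(h[...,1]>190)&(h[...,2]>130)).astype(np.uint8)
    return m
def biggest(m):
    n,l,s,c=cv2.connectedComponentsWithStats(m.astype(np.uint8));i=1+np.argmax(s[1:,4]);return l==i,c[i],s[i]
E
python3 - <<'E'
from h import *; from cell import arm
I={n:cv2.imread(f"pics/{n}0.png") for n in("scene","side")};C={n:arm.get_calibration(n) for n in I};W={n:np.array(C[n]["world_from_camera"]) for n in I}
o=[]
for n in I:
    m,c,s=biggest(red(I[n]));print(n,c,s)
    o.append((c,C[n],W[n]))
r=tri(o);print("lid",r.x,r.cost,arm.current_time_s())
# dot, well
print("dot",[hit(p,C[n],W[n],.098) for n,p in(("scene",(294.8,213.6)),("side",(140+212/2,100+111/2)))])
a=np.array
S=lambda x,y:(130+x/2.5,70+y/2.5); D=lambda x,y:(140+x/2,100+y/2)
for nm,p,q in(("wellc",S(228,205),D(254,309)),("end",S(297,240),D(211,277))):
    r=tri([(a(p),C["scene"],W["scene"]),(a(q),C["side"],W["side"])]);print(nm,r.x,r.cost)
for nm,p,z in(("cornR",(297,235),.038),("cornB",(217,277),.038),("cornL",(68,57),.038),("bowl",(218,440),0.02),("mill",(525,325),0)):print(nm,hit(S(*p),C["scene"],W["scene"],z))
for nm,p in(("sA",(211,277)),("sB",(290,274))):print(nm,hit(D(*p),C["side"],W["side"],.038))
E
```

```text
scene [303.96486486 211.58918919] [291 202  25  21 370]
side [238.24774775 153.27027027] [229 143  21  18 222]
lid [0.57515821 0.1854834  0.09438781] 0.19428614026497185 1.5
dot [array([0.59317733, 0.17614209, 0.098     ]), array([0.59062048, 0.16779643, 0.098     ])]
wellc [ 0.55653571 -0.08081328  0.0471035 ] 0.7375287601862355
end [ 0.52975436 -0.01426356  0.02628487] 0.40619886329405447
cornR [ 0.53045371 -0.01170908  0.038     ]
cornB [ 0.61723212 -0.03240342  0.038     ]
cornL [ 0.52370183 -0.3509544   0.038     ]
bowl [0.73000982 0.08078677 0.02      ]
mill [0.43910397 0.19851668 0.        ]
sA [ 0.52855722 -0.0227621   0.038     ]
sB [ 0.61325693 -0.04620745  0.038     ]
```

Run:
```python
from h import *; from cell import arm
def rv(y): return (R.from_euler('z',y)*R.from_euler('x',np.pi)).as_rotvec()
print(R.from_rotvec(arm.current_eef_rot()).as_matrix().round(3), R.from_rotvec(rv(2.78)).as_matrix().round(3))
D={}
for n,p,y in(("j1",(.575,.185,.25),1.9),("j2",(.575,.125,.25),1.9),("w1",(.557,-.04,.25),1.5),("w2",(.557,-.09,.25),1.5)):
    arm.reach(p,rv(y)); arm.wait(.15)
    D[n]=pose(arm); im=arm.capture("wrist"); cv2.imwrite(f"pics/{n}.png",im)
    print(n,arm.current_time_s(),arm.current_ee_pos().round(4),arm.current_joint_pos().round(2),D[n][:3,3].round(4))
    for t in("jar","lid","lid_dot","stand","green_jar"):
        for d in arm.cut_out("wrist",t)[:1]: print(t,round(d["p"],2),d["extent"]); np.save(f"pics/{n}_{t}.npy",d["mask"])
np.savez("poses.npz",**D)
cv2.imwrite("pics/mont.png",cv2.resize(np.hstack([cv2.imread("pics/j1.png"),cv2.imread("pics/w1.png")]),(800,300),interpolation=cv2.INTER_AREA))
```

```text
[[-0.936  0.352 -0.   ]
 [ 0.352  0.936  0.   ]
 [ 0.     0.    -1.   ]] [[-0.935  0.354  0.   ]
 [ 0.354  0.935  0.   ]
 [-0.     0.    -1.   ]]
j1 3.6333 [0.5747 0.1858 0.25  ] [ 0.19 -0.01  1.64  0.    1.51 -0.14] [0.5518 0.2494 0.3931]
jar 0.84 [218.8, 121.0, 78.8, 83.2]
lid 0.71 [231.1, 141.5, 59.3, 59.5]
lid_dot 0.87 [229.2, 139.1, 60.1, 61.1]
stand 0.71 [145.7, 293.0, 83.7, 60.6]
j2 4.4333 [0.575  0.1257 0.25  ] [ 0.09 -0.04  1.68  0.    1.51 -0.24] [0.5522 0.189  0.3932]
jar 0.72 [237.3, 60.2, 79.5, 89.2]
lid 0.95 [252.4, 73.9, 60.0, 63.0]
lid_dot 0.68 [252.7, 76.0, 57.7, 61.5]
stand 0.95 [135.4, 250.8, 106.8, 106.8]
green_jar 0.73 [136.3, 250.6, 106.6, 106.6]
w1 5.5833 [ 0.5573 -0.0385  0.25  ] [-0.2  -0.12  1.75  0.    1.51 -0.13] [0.5603 0.0284 0.3931]
stand 0.55 [192.4, 135.9, 118.3, 207.8]
green_jar 0.95 [210.0, 259.7, 59.7, 86.0]
w2 6.35 [ 0.557  -0.0892  0.25  ] [-0.29 -0.1   1.73  0.    1.51 -0.22] [ 0.5602 -0.0225  0.3931]
lid 0.61 [205.6, 217.2, 62.5, 87.1]
green_jar 0.85 [205.7, 218.5, 63.0, 84.8]
```

View pics/j1.png

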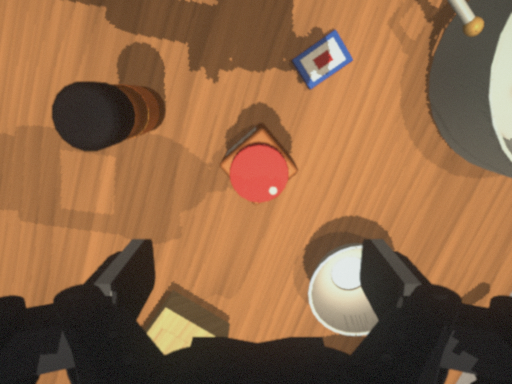

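View pics/w1.png

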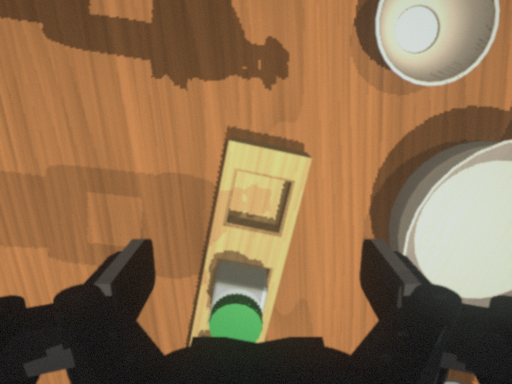

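```bash
cat > meas.py <<'E'
from h import *; from cell import arm
c=arm.get_calibration("wrist");P=np.load("poses.npz")
def hullmask(x,W):
    t=np.linspace(0,2*np.pi,72);p=np.vstack([np.c_[x[0]+.026*np.cos(t),x[1]+.026*np.sin(t),0*t+x[2]+h] for h in(-.018,0)])
    m=np.zeros((384*4,512*4),np.uint8);cv2.fillConvexPoly(m,cv2.convexHull(((proj(p,c,W)+.5)*4).astype(np.int32)),1)
    M=cv2.moments(m,True);return np.array([M["m10"]/M["m00"]/4-.375,M["m01"]/M["m00"]/4-.375,M["m00"]/16])
obs=[]
for n in("j1","j2"):
    im=cv2.imread(f"pics/{n}.png");h=cv2.cvtColor(im,cv2.COLOR_BGR2HSV);hc=h[160:185,245:272] if n=="j1" else h[95:115,270:295]
    m=(((h[...,0]<5)|(h[...,0]>172))&(h[...,1]>170)&(h[...,2]>90)).astype(np.uint8)
    m,ct,s=biggest(m);k=np.zeros(m.shape,np.uint8);cn=cv2.findContours(m.astype(np.uint8),0,2)[0];k=cv2.drawContours(k,cn,-1,1,-1)
    M=cv2.moments(k,True);ct=np.array([M["m10"]/M["m00"],M["m01"]/M["m00"]]);
    w=np.clip(h[...,1].astype(float),0,255);g=(200-w).clip(0)*cv2.erode(k,np.ones((5,5)));yy,xx=np.mgrid[:384,:512];d=np.array([(g*xx).sum(),(g*yy).sum()])/g.sum()
    print(n,ct,M["m00"],"dot",d,np.median(hc.reshape(-1,3),0));obs.append((ct,M["m00"],d,P[n]))
r=least_squares(lambda x:np.concatenate([hullmask(x,W)[:2]-ct for ct,A,d,W in obs]),[.575,.185,.098],diff_step=2e-3)
x=r.x;print("lid top",x,r.fun,[(hullmask(x,o[3])[2],o[1]) for o in obs])
for o in obs:
    p=hit(o[2],c,o[3],.098);print("dot",p,np.hypot(*(p-x)[:2]),"yaw",np.arctan2(*(p-x)[1::-1]))
x2=least_squares(lambda q:np.concatenate([hullmask([q[0],q[1],.098],o[3])[:2]-o[0] for o in obs]),x[:2],diff_step=2e-3);print("lid z fixed",x2.x,x2.fun)
E
cat > stand.py <<'E'
from h import *; from cell import arm
c=arm.get_calibration("wrist");P=np.load("poses.npz")
def model(q): # x,y of well centre,yaw,ztop
    A=[]
    def seg(a,b):
        t=np.linspace(.06,.94,30)[:,None];a,b=np.array(a),np.array(b);A.append((a+(b-a)*t,))
    seg((-.044,-.045),(-.044,.06));seg((.044,-.045),(.044,.06));seg((-.044,.06),(.044,.06))
    pts=np.vstack([s[0] for s in A]);nrm=np.vstack([np.tile(n,(30,1)) for n in((-1,0),(1,0),(0,1))])
    r=np.array([[np.cos(q[2]),-np.sin(q[2])],[np.sin(q[2]),np.cos(q[2])]])
    f=lambda p:np.c_[p@r.T+q[:2],np.full(len(p),q[3])]
    return f(pts),f(pts+.001*nrm)
def edges(q,im,W,rad):
    a,b=model(q);u,v=proj(a,c,W),proj(b,c,W);n=(v-u)/np.linalg.norm(v-u,axis=1)[:,None]
    s=np.arange(-rad,rad+.01,.25);X=u[:,None]+n[:,None]*s[None,:,None]
    pr=cv2.remap(im,X[...,0].astype(np.float32),X[...,1].astype(np.float32),cv2.INTER_LINEAR)
    g=-np.gradient(cv2.GaussianBlur(pr,(9,1),0),axis=1);i=g.argmax(1);ok=(g.max(1)>1.5)&(i>1)&(i<len(s)-2)
    return u+n*s[i][:,None],n,ok,s[i]
ims={n:cv2.imread(f"pics/{n}.png")[...,1].astype(np.float32) for n in("w1","w2")}
q=np.array([.556,-.083,-.24,.038])
for rad in(8,6,4,3,3):
    E={n:edges(q,ims[n],P[n],rad) for n in ims}
    f=lambda q:np.concatenate([(((proj(model(q)[0],c,P[n])-E[n][0])*E[n][1]).sum(1)*E[n][2]) for n in ims])
    q=least_squares(f,q,loss="soft_l1",f_scale=.5).x;print(q.round(4),np.abs(f(q)).mean().round(3),[E[n][2].sum() for n in ims])
qz=least_squares(lambda p:f(np.r_[p,.038]),q[:3],loss="soft_l1",f_scale=.5).x;print("z fixed",qz.round(4))
im=cv2.imread("pics/w1.png");o=cv2.resize(im[110:260,180:330],(600,600),interpolation=cv2.INTER_CUBIC)
r=np.array([[np.cos(qz[2]),-np.sin(qz[2])],[np.sin(qz[2]),np.cos(qz[2])]])
for hw,z,col in((.03,.010,(255,0,0)),(.033,.038,(0,0,255))):
    k=np.array([(-1,-1),(1,-1),(1,1),(-1,1)])*hw;p=proj(np.c_[k@r.T+qz[:2],np.full(4,z)],c,P["w1"]);cv2.polylines(o,[((p-[180,110]+.5)*4).astype(int).reshape(-1,1,2)],True,col,1)
for e,ok in zip(E["w1"][0],E["w1"][2]):
    if ok: cv2.circle(o,tuple(((e-[180,110]+.5)*4).astype(int)),2,(0,255,0),-1)
cv2.imwrite("pics/standfit.png",o)
E
python3 meas.py; python3 stand.py
```

```text
j1 [255.92253521 150.13380282] 142.0 dot [nan nan] [  3. 164. 224.]
j2 [281.58751696 100.49118046] 2211.0 dot [281.91982867  99.79349962] [  2. 173. 214.]
lid top [0.57517327 0.19090597 0.013658  ] [ 3.81458786  1.37320104 -3.75828683 -1.333557  ] [(np.float64(1782.5), 142.0), (np.float64(1932.5625), 2211.0)]
dot [nan nan nan] nan yaw nan
dot [0.57334342 0.19140911 0.098     ] 0.001897758785378791 yaw 2.873259615267871
lid z fixed [0.57023116 0.1960798 ] [ 1.18352367  9.44727614 -1.28162923 -8.1444015 ]
[ 0.5537 -0.0844 -0.2806  0.041 ] 0.173 [np.int64(90), np.int64(90)]
[ 0.5536 -0.0845 -0.2804  0.0398] 0.147 [np.int64(90), np.int64(90)]
[ 0.5536 -0.0845 -0.281   0.0399] 0.12 [np.int64(90), np.int64(90)]
[ 0.5536 -0.0845 -0.2806  0.0398] 0.125 [np.int64(90), np.int64(90)]
[ 0.5536 -0.0845 -0.2809  0.0398] 0.125 [np.int64(90), np.int64(90)]
z fixed [ 0.5536 -0.0846 -0.2807]meas.py:13: RuntimeWarning: invalid value encountered in divide
  w=np.clip(h[...,1].astype(float),0,255);g=(200-w).clip(0)*cv2.erode(k,np.ones((5,5)));yy,xx=np.mgrid[:384,:512];d=np.array([(g*xx).sum(),(g*yy).sum()])/g.sum()
```

View pics/standfit.png

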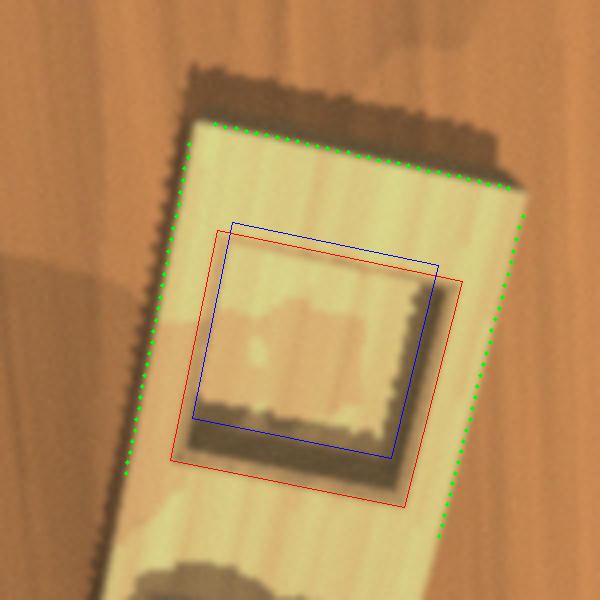

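```bash
sed -i 's/(h\[...,0\]<5)|(h\[...,0\]>172))&(h\[...,1\]>170)&(h\[...,2\]>90)/(h[...,0]<=6)|(h[...,0]>172))\&(h[...,1]>130)\&(h[...,2]>90)/; s/(200-w).clip(0)/(120-w).clip(0)/' meas.py
cat >> meas.py <<'E'
# jar square check: cut_out mask overlay
x=np.r_[x2.x,.098]
im=cv2.imread("pics/j1.png");o=cv2.resize(im[110:220,205:315],(600,600),interpolation=cv2.INTER_CUBIC);s=600/110
p=hit(obs[0][2],c,obs[0][3],.098);y=np.arctan2(*(p-x)[1::-1]);r=np.array([[np.cos(y),-np.sin(y)],[np.sin(y),np.cos(y)]])
k=np.array([(-1,-1),(1,-1),(1,1),(-1,1)])*.028
for z in(0,.072):
    q=proj(np.c_[k@r.T+x[:2],np.full(4,z)],c,P["j1"]);cv2.polylines(o,[((q-[205,110]+.5)*s).astype(int).reshape(-1,1,2)],True,(255,255,0),1)
t=np.linspace(0,6.28,60);q=proj(np.c_[x[0]+.026*np.cos(t),x[1]+.026*np.sin(t),0*t+.098],c,P["j1"]);cv2.polylines(o,[((q-[205,110]+.5)*s).astype(int).reshape(-1,1,2)],True,(0,255,0),1)
cv2.imwrite("pics/jarfit.png",o)
E
python3 meas.py
```

```text
j1 [258.57466568 172.41641902] 2692.0 dot [272.63018785 190.18304937] [  3. 164. 224.]
j2 [281.52439429 106.58811815] 3013.0 dot [296.13762058 124.84598071] [  2. 173. 214.]
lid top [0.57514038 0.18556995 0.09862946] [-0.07309013 -0.03627862  0.08083644  0.06226541] [(np.float64(2851.1875), 2692.0), (np.float64(3144.875), 3013.0)]
dot [0.59179929 0.17575209 0.098     ] 0.019336745581091015 yaw -0.5325487906555381
dot [0.5917511  0.17595399 0.098     ] 0.0191932952825462 yaw -0.5247611329928511
lid z fixed [0.57520712 0.18550264] [-0.06887765 -0.1139194   0.06959796  0.10494546]
```

View pics/jarfit.png

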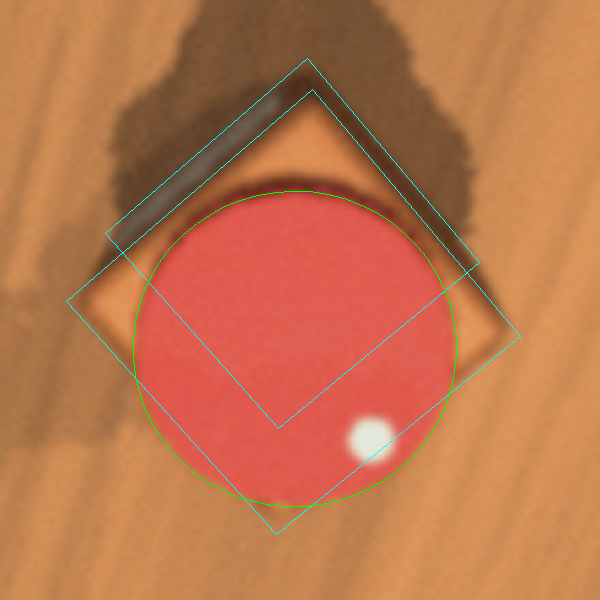

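```bash
python3 - <<'E'
from h import *; from cell import arm
def rv(y): return (R.from_euler('z',y)*R.from_euler('x',np.pi)).as_rotvec()
D=dict(np.load("poses.npz"))
arm.reach((.554,-.09,.25),rv(-1.2)); arm.wait(.15)
D["w3"]=pose(arm); cv2.imwrite("pics/w3.png",arm.capture("wrist"));np.savez("poses.npz",**D)
print(arm.current_time_s(),arm.current_joint_pos().round(2),arm.current_ee_pos())
E
cat > st2.py <<'E'
exec(open("stand.py").read().split("ims=")[0])
def run(names,q):
    ims={n:cv2.imread(f"pics/{n}.png")[...,1].astype(np.float32) for n in names}
    for rad in(8,6,4,3,3):
        E={n:edges(np.r_[q,.039],ims[n],P[n],rad) for n in ims}
        f=lambda q:np.concatenate([(((proj(model(np.r_[q,.039])[0],c,P[n])-E[n][0])*E[n][1]).sum(1)*E[n][2]) for n in ims])
        q=least_squares(f,q,loss="soft_l1",f_scale=.5).x
    print(names,q.round(4),np.abs(f(q)).mean().round(3));return q
a=run(["w1","w2"],[.5536,-.0845,-.281]);b=run(["w3"],[.5536,-.0845,-.281])
rot=lambda y:R.from_euler('z',y).as_matrix()[:2,:2]@np.diag([1,-1])  # tool xy->world xy
e=np.linalg.solve(rot(1.5)-rot(-1.2),(a-b)[:2]);print("e tool",e,"well",a[:2]-rot(1.5)@e,"jar",np.array([.57517,.18554])-rot(1.9)@e)
E
python3 st2.py
```

```text
9.1 [-0.29 -0.11  1.74  0.    1.51  2.48] [ 0.55398875 -0.09000953  0.250001  ]
['w1', 'w2'] [ 0.5536 -0.0845 -0.2804] 0.149
['w3'] [ 0.5535 -0.0849 -0.2806] 0.103
e tool [1.68692818e-04 6.70711213e-05] well [ 0.55352132 -0.08469332] jar [0.57516107 0.18535868]
```

```bash
cat >> h.py <<'E'
def rv(y): return (R.from_euler('z',y)*R.from_euler('x',np.pi)).as_rotvec()
WELL=np.array([.5535,-.0847]);JAR=np.array([.57516,.18536])
def st(arm,t=""): print(t,round(arm.current_time_s(),2),"z",arm.current_ee_pos().round(4),"F",np.round(arm.current_force(),1),"T",np.round(arm.current_wrist_torque(),2),"op",round(float(arm.current_opening()),4),"g",np.round(arm.current_grip_force(),1))
E
python3 - <<'E'
from h import *; from cell import arm
g=1.042;p=1.2903
arm.reach((*JAR,.19),rv(g)); st(arm)
arm.servo_line((*JAR,.037),vel=.12); st(arm,"down")
arm.set_gripper(.05,60); st(arm,"grip")
arm.servo_line((*JAR,.12),vel=.12); st(arm,"lift")
arm.servo_line((*WELL,.12),rv(p),vel=.15); st(arm,"over")
arm.servo_line((*WELL,.080),vel=.08); arm.wait(.2); st(arm,"near")
E
```

```text
10.65 z [0.5754 0.185  0.1902] F [ 0.7 -0.3  0. ] T [ 0.03 -0.02 -0.03] op 0.0852 g 0.0
down 12.07 z [0.576  0.1855 0.0381] F [-0.5 -0.3  0.1] T [ 0.02 -0.03 -0.02] op 0.0851 g 0.0
grip 12.46 z [0.5762 0.1855 0.0382] F [ 0.3 -0.6  3.6] T [-0.04 -0.15  0.06] op 0.0553 g 63.7
lift 13.3 z [0.5742 0.1852 0.1187] F [-0.5  1.1 -3.8] T [-0.01 -0.01 -0.03] op 0.0556 g 63.0
over 15.26 z [ 0.5535 -0.0842  0.12  ] F [ 0.5  0.4 -4. ] T [ 0.01 -0.02 -0.02] op 0.0551 g 63.0
near 16.11 z [ 0.5541 -0.0849  0.0808] F [-0.1 -0.1 -3.7] T [0.03 0.02 0.  ] op 0.0549 g 62.9
```

Run:
```python
from h import *; from cell import arm
for z in(.072,.066,.060,.055,.051,.0485,.0475,.0465,.0455):
    arm.servo_line((*WELL,z),vel=.05); arm.wait(.08); st(arm,z)
    if arm.current_force()[2]>12: break
```

```text
0.072 16.5 z [ 0.5534 -0.0847  0.0718] F [ 0.   0.3 -3.4] T [-0.02 -0.1   0.05] op 0.0552 g 63.0
0.066 16.85 z [ 0.5534 -0.0847  0.0658] F [ 1.   0.3 -3.6] T [-0.08 -0.23  0.01] op 0.055 g 63.0
0.06 17.2 z [ 0.5534 -0.0847  0.0598] F [ 1.  -0.7 -3.2] T [-0.12 -0.3  -0.04] op 0.0551 g 62.9
0.055 17.53 z [ 0.5534 -0.0847  0.0548] F [ 1.7 -0.1 -5.1] T [-0.09 -0.37 -0.02] op 0.0552 g 62.9
0.051 17.87 z [ 0.5534 -0.0847  0.0508] F [ 0.8 -0.4 -5.9] T [-0.05 -0.37  0.01] op 0.0552 g 62.9
0.0485 18.2 z [ 0.5534 -0.0847  0.0484] F [ 1.4 -0.9 -4.1] T [-0.1  -0.3  -0.04] op 0.0551 g 63.0
0.0475 18.53 z [ 0.5535 -0.0847  0.0482] F [-4.2 -0.2  4.3] T [0.15 0.57 0.02] op 0.0553 g 63.7
0.0465 18.87 z [ 0.5535 -0.0847  0.0482] F [-6.5  1.7  9.7] T [0.29 1.14 0.03] op 0.0549 g 64.7
0.0455 19.2 z [ 0.5536 -0.0848  0.0482] F [-10.    2.2  17. ] T [0.42 1.62 0.  ] op 0.0553 g 65.4
```

Run:
```python
from h import *; from cell import arm
arm.servo_line((*WELL,.0482),vel=.05); arm.wait(.1); st(arm,"relax")
arm.set_gripper(.085); 
arm.servo_line((*WELL,.21),vel=.15); arm.wait(.15)
W=pose(arm); im=arm.capture("wrist"); cv2.imwrite("pics/home.png",im); c=arm.get_calibration("wrist")
h=cv2.cvtColor(im,cv2.COLOR_BGR2HSV);m=(((h[...,0]<=6)|(h[...,0]>172))&(h[...,1]>130)&(h[...,2]>90)).astype(np.uint8)
m,ct,s=biggest(m); print(ct,s)
k=cv2.drawContours(np.zeros(m.shape,np.uint8),cv2.findContours(m.astype(np.uint8),0,2)[0],-1,1,-1);M=cv2.moments(k,True);ct=np.array([M["m10"],M["m01"]])/M["m00"]
g=(120-h[...,1].astype(float)).clip(0)*cv2.erode(k,np.ones((5,5)));yy,xx=np.mgrid[:384,:512];d=np.array([(g*xx).sum(),(g*yy).sum()])/g.sum()
src=open("meas.py").read();exec(src[src.index("def hullmask"):src.index("obs=[]")])
x=least_squares(lambda q:hullmask([*q,.108],W)[:2]-ct,WELL,diff_step=2e-3).x;D=hit(d,c,W,.108)
print("lid",x,"area",hullmask([*x,.108],W)[2],M["m00"],"higher",hullmask([*x,.118],W)[2],"dot yaw",np.arctan2(*(D[:2]-x)[::-1]),np.hypot(*(D[:2]-x)))
st(arm)
cv2.imwrite("pics/homeC.png",cv2.resize(im[90:300,150:370],(660,600)))
```

```text
relax 19.55 z [ 0.5537 -0.0848  0.0482] F [-1.3  0.7  0.7] T [-0.07 -0.05  0.02] op 0.055 g 63.3
[257.67825622 185.41240974] [ 224  150   70   71 3739]
lid [ 0.5519922  -0.08425171] area 4055.5 3845.0 higher 4376.0 dot yaw -0.2787482150141353 0.019136380931221327
 21.38 z [ 0.553  -0.0846  0.2088] F [ 0.8  0.1 -0.2] T [ 0.07 -0.02  0.05] op 0.0847 g 0.0
```

View pics/homeC.png

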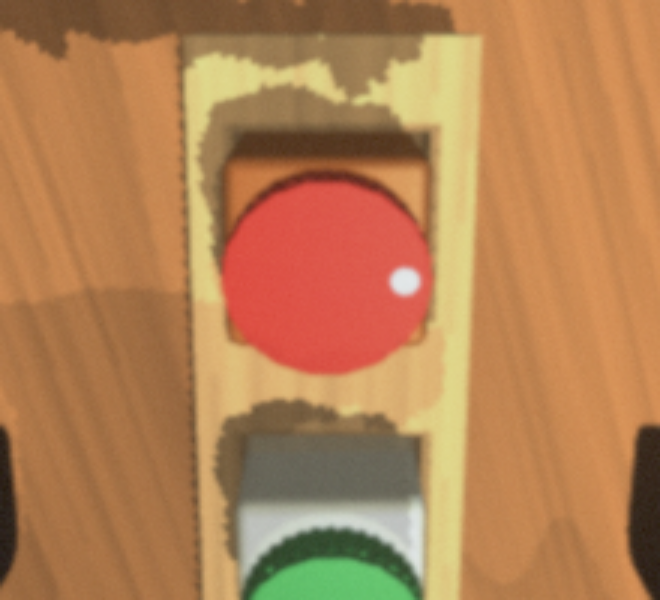

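Run:
```python
from h import *; from cell import arm
L=np.array([.5521,-.0844]);y0=1.2903
arm.servo_line((*L,.12),rv(y0),vel=.12); arm.servo_line((*L,.0865),vel=.06); arm.wait(.15); st(arm,"down")
arm.set_gripper(.045,85); st(arm,"grip")
p0=np.array(arm.current_ee_pos()); z0=p0[2]
for a in np.arange(.2,1.41,.2):
    arm.reach((p0[0],p0[1],z0+.0026*a),rv(y0+a)); arm.wait(.1); st(arm,round(a,2))
    f=np.array(arm.current_force())
    if np.linalg.norm(f)>60: print("stop");break
R0=R.from_rotvec(arm.current_eef_rot()).as_matrix()[:,0];print("yaw",np.arctan2(R0[1],R0[0]))
```

```text
down 23.14 z [ 0.5525 -0.0845  0.0871] F [0.6 0.1 0.5] T [0.02 0.06 0.06] op 0.0851 g 0.0
grip 23.57 z [ 0.553  -0.0847  0.0874] F [ 2.2 -1.2  3. ] T [-0.07 -0.22 -0.06] op 0.0494 g 88.3
0.2 23.98 z [ 0.553  -0.085   0.0879] F [ 0.5 -2.2  0.7] T [-0.46 -0.21  0.01] op 0.049 g 89.8
0.4 24.38 z [ 0.5528 -0.0847  0.0883] F [ 0.9 -2.3 -0.5] T [-0.47 -0.14  0.  ] op 0.0493 g 89.7
0.6 24.79 z [ 0.5526 -0.0845  0.0887] F [ 0.5 -1.3 -1.7] T [-0.32  0.08 -0.03] op 0.049 g 89.6
0.8 25.2 z [ 0.5526 -0.0843  0.089 ] F [-0.1 -0.7 -3. ] T [-0.18  0.01 -0.02] op 0.0491 g 89.5
1.0 25.61 z [ 0.5527 -0.0844  0.0897] F [ 0.3 -0.  -3.7] T [-0.02 -0.03  0.02] op 0.049 g 89.4
1.2 26.02 z [ 0.5533 -0.0847  0.091 ] F [ 0.1 -0.2 -0.1] T [-0.11 -0.06 -0.  ] op 0.049 g 89.6
1.4 26.43 z [ 0.5533 -0.0848  0.0913] F [ 0.7 -1.7  0.4] T [-0.13 -0.18 -0.02] op 0.049 g 89.7
yaw 2.68697823747612
```

Run:
```python
from h import *; from cell import arm
o=[]
for n,(x,y) in(("scene",(160,90)),("side",(200,210)),("wrist",(150,190))):
    im=arm.capture(n); w,hh=(120,120) if n!="wrist" else (200,194)
    o.append(cv2.resize(im[y:y+hh,x:x+w],(266,266),interpolation=cv2.INTER_CUBIC))
cv2.imwrite("pics/turned.png",cv2.resize(np.hstack(o),(800,267)))
```

```text
(no output)
```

View pics/turned.png

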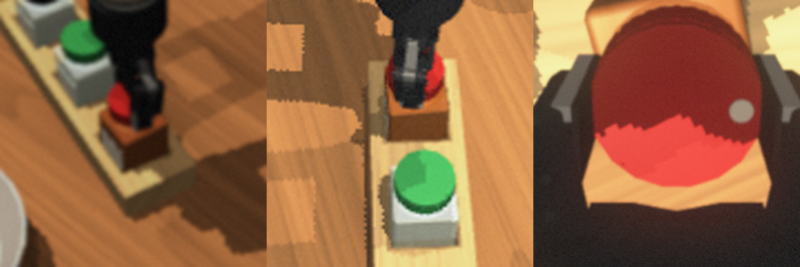

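Run:
```python
from h import *; from cell import arm
p=np.array(arm.current_ee_pos());p[:2]=[.553,-.0847]
for d in(.003,.007,.012,.018,.026):
    arm.servo_line(p+[0,0,d],vel=.03); arm.wait(.1); st(arm,d)
    if arm.current_force()[2]<-3.2: print("jar lifting?");break
arm.wait(.3); st(arm)
o=[]
for n,(x,y) in(("scene",(160,90)),("side",(200,210)),("wrist",(150,190))):
    im=arm.capture(n); w,hh=(120,120) if n!="wrist" else (200,194)
    o.append(cv2.resize(im[y:y+hh,x:x+w],(266,266),interpolation=cv2.INTER_CUBIC))
cv2.imwrite("pics/lifted.png",cv2.resize(np.hstack(o),(800,267)))
```

```text
0.003 26.93 z [ 0.5531 -0.0848  0.0945] F [ 0.1 -1.8 -0.1] T [-0.25 -0.09 -0.04] op 0.0491 g 89.7
0.007 27.32 z [ 0.5531 -0.0848  0.0985] F [ 0.9 -1.5  0.2] T [-0.19 -0.09 -0.03] op 0.0494 g 89.7
0.012 27.73 z [ 0.5529 -0.0845  0.1032] F [-0.1 -0.3 -0.4] T [ 0.   -0.07  0.03] op 0.0492 g 89.7
0.018 28.18 z [ 0.553  -0.0847  0.1093] F [-0.9 -0.3 -1. ] T [-0.08 -0.04 -0.  ] op 0.0493 g 89.7
0.026 28.7 z [ 0.553  -0.0847  0.1173] F [ 0.1  1.5 -0.3] T [0.01 0.01 0.02] op 0.0492 g 89.7
 29.0 z [ 0.5529 -0.0847  0.1172] F [ 0.2  0.3 -0.3] T [ 0.01  0.01 -0.02] op 0.0492 g 89.7
```

View pics/lifted.png

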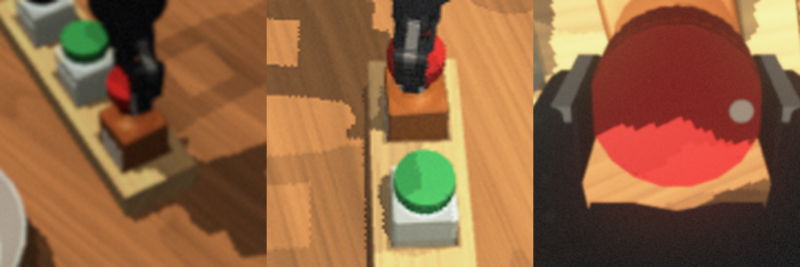

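The lid has risen with the gripper: force −0.3 N, so it carries the lid only. The jar still sits in its well in both fixed views. The lid's lower edge is about 15 mm above the mouth.

Run:
```python
from cell import arm
print(arm.close_job())
```

```text
the job is handed in; nothing more can be done
None
```

I handed the job in at about 29 s: the red-lidded jar stands home in its well, and the gripper holds its lid, after one turn of about 1.4 rad, about 15 mm above the open mouth; the hand-in returned no verdict.

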